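Find and release the latched lamp key

TASK

One of the four white keys on the grey switch box on the counter has been left latched down and its lamp is on; it stands only slightly lower than the others and gives hardly at all under a light tap, while the others spring. With the fingertips, tap all four keys lightly, one after another from left to right as the robot sees them, without pushing a released key in far enough to switch it on; then press the latched key right in and let it go, so that it pops up level with the others. Nothing is to be picked up: leave the other things on the counter where they stand.

Things in the scene. Friction and masses are not known exactly. Their poses are not given: they have to be found in the camera images.
- key_box: the switch box, fixed to the counter: grey and aluminium, 80 mm (its x, depth) x 230 mm (its y, along the row) x 40 mm high, four white keys in a row on top. Origin: centre of its underside, on the counter; z up, x away from the robot, y to the robot's left along the row (turned up to 0.25 rad either way). The keys stand at y = +75 (leftmost), +25, -25 and -75 mm, x = 0
- released_level (a point): point on the box over the middle of the row, 62 mm above the counter, level with the tops of released keys. A released key starts to move at 1 N and gives 1 mm per 0.8 N more (2.5 mm at 3 N, 5 mm at 5 N; bottom at 9.2 mm); pushed in more than 7.5 mm (7 N) it counts as switched on, which must not happen
- unlatch_level (a point): point under it, 53.5 mm above the counter: the one latched key (top 59.5 mm above the counter, 2.5 mm lower than the rest) gives only about 1 mm to a tap of up to 6 N; pressed on until its top is at or below this level (about 12 N; bottom at 52.8 mm) it is unlatched and, let go, rises level with the others. Pressed less far it may stay down and can be pressed again
- key_a: one of four identical square white keys on the switch box, cap 24 x 24 mm with rounded edges in a black collar 36 x 36 mm whose top is 46 mm above the counter; its place in the row, and whether it is the latched one, cannot be told from its name. Origin: centre of the cap's top face, z up; it moves straight down with the key. Released, it is 62 mm above the counter
- key_b: one of four identical square white keys on the switch box, cap 24 x 24 mm with rounded edges in a black collar 36 x 36 mm whose top is 46 mm above the counter; its place in the row, and whether it is the latched one, cannot be told from its name. Origin: centre of the cap's top face, z up; it moves straight down with the key. Released, it is 62 mm above the counter
- key_c: one of four identical square white keys on the switch box, cap 24 x 24 mm with rounded edges in a black collar 36 x 36 mm whose top is 46 mm above the counter; its place in the row, and whether it is the latched one, cannot be told from its name. Origin: centre of the cap's top face, z up; it moves straight down with the key. Released, it is 62 mm above the counter
- key_d: one of four identical square white keys on the switch box, cap 24 x 24 mm with rounded edges in a black collar 36 x 36 mm whose top is 46 mm above the counter; its place in the row, and whether it is the latched one, cannot be told from its name. Origin: centre of the cap's top face, z up; it moves straight down with the key. Released, it is 62 mm above the counter
- ribbon_spool: bystander: ribbon spool with sage-green ribbon, loose, 62 x 68 x 30 mm, lying flat just left of the switch box; origin under its centre
- bean_jar: bystander: small glass jar of beans with a wooden lid, loose, 63 mm across, 85 mm high; origin under its centre
- ivory_spool: bystander: ribbon spool with ivory ribbon, loose, 66 x 73 x 24 mm, lying flat; origin under its centre
- label_roll: bystander: roll of white labels, loose, 69 mm across, 26 mm high; origin under its centre
- call_bell: bystander: brass counter bell on a black foot, loose, 80 mm across, 54 mm high; origin under its centre

How it is judged (in metres and radians):
On the way, in this order (a step that is already met when the one before it is completed fails the run):
1. the leftmost key is tapped with the fingers (((y of key_a in the frame of key_box between 0.05 and 0.1 m and contact force between the fingers and key_a above 0.3 N) or (y of key_b in the frame of key_box between 0.05 and 0.1 m and contact force between the fingers and key_b above 0.3 N) or (y of key_c in the frame of key_box between 0.05 and 0.1 m and contact force between the fingers and key_c above 0.3 N) or (y of key_d in the frame of key_box between 0.05 and 0.1 m and contact force between the fingers and key_d above 0.3 N))), for 0.05 s.
2. then the second key from the left is tapped (((y of key_a in the frame of key_box between 0 and 0.05 m and contact force between the fingers and key_a above 0.3 N) or (y of key_b in the frame of key_box between 0 and 0.05 m and contact force between the fingers and key_b above 0.3 N) or (y of key_c in the frame of key_box between 0 and 0.05 m and contact force between the fingers and key_c above 0.3 N) or (y of key_d in the frame of key_box between 0 and 0.05 m and contact force between the fingers and key_d above 0.3 N))), for 0.05 s.
3. then the third key from the left is tapped (((y of key_a in the frame of key_box between -0.05 and 0 m and contact force between the fingers and key_a above 0.3 N) or (y of key_b in the frame of key_box between -0.05 and 0 m and contact force between the fingers and key_b above 0.3 N) or (y of key_c in the frame of key_box between -0.05 and 0 m and contact force between the fingers and key_c above 0.3 N) or (y of key_d in the frame of key_box between -0.05 and 0 m and contact force between the fingers and key_d above 0.3 N))), for 0.05 s.
4. then the rightmost key is tapped, the latched key being still down after all the taps (((y of key_a in the frame of key_box between -0.1 and -0.05 m and contact force between the fingers and key_a above 0.3 N) or (y of key_b in the frame of key_box between -0.1 and -0.05 m and contact force between the fingers and key_b above 0.3 N) or (y of key_c in the frame of key_box between -0.1 and -0.05 m and contact force between the fingers and key_c above 0.3 N) or (y of key_d in the frame of key_box between -0.1 and -0.05 m and contact force between the fingers and key_d above 0.3 N)) and ((z of key_a in the frame of key_box below 0.0605 m and distance of key_a from where it was at the start of the episode below 0.0014 m) or (z of key_b in the frame of key_box below 0.0605 m and distance of key_b from where it was at the start of the episode below 0.0014 m) or (z of key_c in the frame of key_box below 0.0605 m and distance of key_c from where it was at the start of the episode below 0.0014 m) or (z of key_d in the frame of key_box below 0.0605 m and distance of key_d from where it was at the start of the episode below 0.0014 m))), for 0.05 s.
At the end, for the whole second after the job is handed in: all four keys stand released, each cap's top within 1 mm of its full height of 62 mm above the underside of the switch box (the latched key has popped up) (z of each of key_a, key_b, key_c, key_d in the frame of key_box above 0.061 m); the robot touches nothing.
It fails at once if a key that stood released is pushed in by more than 7.5 mm, which switches it on (the latched key has only 6.7 mm left to its bottom) (distance of any of key_a, key_b, key_c, key_d from where it was at the start of the episode above 0.0085 m or (distance of key_a from where it was at the start of the episode above 0.0075 m and z of key_a in the frame of key_box above 0.0532 m) or (distance of key_b from where it was at the start of the episode above 0.0075 m and z of key_b in the frame of key_box above 0.0532 m) or (distance of key_c from where it was at the start of the episode above 0.0075 m and z of key_c in the frame of key_box above 0.0532 m) or (distance of key_d from where it was at the start of the episode above 0.0075 m and z of key_d in the frame of key_box above 0.0532 m)).
It fails at once if a loose thing on the counter (a ribbon spool, the jar, the label roll or the bell) is shoved, lifted or carried: moved more than 15 mm (distance of any of ribbon_spool, bean_jar, ivory_spool, label_roll, call_bell from where it was at the start of the episode above 0.015 m).
It fails at once if one of them is tipped over (angle between any of ribbon_spool, bean_jar, ivory_spool, label_roll, call_bell's own z axis and vertical above 0.4 rad).
It also fails if it takes over 48 s, if anything falls off the work surface, if the arm or the gripper's body presses on something with over 40 N, if the wrist force passes 120 N, or if a joint passes its speed limit or range.

ROBOT

A 6-joint arm with a two-finger parallel gripper is mounted at the origin on a cart in front of the work surface, level with it; the furniture and walls round the work are solid. World frame = base frame: x ahead of the robot, y to its left, z up, the work surface at z = 0. Lengths are in m, angles in degrees, forces in N, time in s.
With the tool pointing down it reaches from about 0.325 to 0.85 m from the base axis. Payload 15.5 kg.
Tool frame: the origin (TCP) lies midway between the tips of the shut fingers; the grasp point (between the pads) lies 19 mm behind it; z points along the fingers, y is the line along which they close (so a half turn about z gives the same grasp; the last joint's range is limited). The gripper opens to 91 mm and grips with 3 to 60 N. Pads are 32 mm wide; open, the fingers measure 118 mm over their backs; the gripper's body (76 mm by 178 mm) begins 60 mm behind the grasp point.
Start: joints at [61.507, 28.281, 77.091, -0, 74.628, -5.472], TCP at [0.244, 0.575, 0.214] pointing down, gripper open.
Joint ranges: [-166.48, 166.48], [-47.26, 123.95], [12.59, 153.08], [-70.14, 250.14], [6.76, 159.57], [-176.63, 176.63]. Speed limits (degrees/s): [108.29, 108.29, 147.25, 172.46, 172.46, 172.46].

INTERFACE

Orientations are given as a 3x3 rotation matrix whose columns are the frame's x, y, z axes.
In Python, from bench import ctrl gives the robot as it stands. The module is installed in compiled form; this text tells all that it offers. Calls block until the motion is done:
- ctrl.goto(position, orientation): joint-space move of the TCP to a pose.
- ctrl.move_l(position, vel=0.15, ori=None, contact_N=None): straight line of the TCP; ori=None keeps the orientation; vel is the mean speed in m/s. With contact_N (N) it stops when the force on the tool has changed by that much, and returns True; else False.
- ctrl.movej(angles): joint-space move.
- ctrl.command_gripper(opening): opening from 0.0 (shut) to 1.0 (fully open); the grip force is fixed at half the most; returns when the fingers have stopped.
- ctrl.sleep(seconds).
- ctrl.ik(position, orientation): joint angles nearest the present ones, or None.
- ctrl.read_camera(name): name is "side" or "top"; returns the picture (480x640x3 uint8, blue, green, red); there is no depth.
- ctrl.camera_params(name): a dict with "fx", "fy", "cx", "cy" (pixels), "D" ([k1, k2, p1, p2, k3] as OpenCV has them; the pictures are not rectified), "pose" (4x4, takes a point from camera to world coordinates). Camera axes: x right, y up, looking along -z (the intrinsics and any distortion apply to the point x, -y, -z); pixel columns grow to the right and rows downward; lengths in m; the calibration is good to about 2 mm. A picture is of the moment at which its call begins. camera_params takes no time and is no camera call.
A pose or a line that the arm cannot do raises ctrl.MotionError and nothing moves.
- ctrl.sign_off(): hands the job in; it is judged then, once.
Readings, each from a call of its own:
- ctrl.current_t(): time.
- ctrl.current_q(): joint angles.
- ctrl.current_dq(): joint speeds.
- ctrl.current_effort(): joint torques, N m.
- ctrl.current_tool_pos(): TCP position.
- ctrl.current_eef_rot(): TCP orientation.
- ctrl.current_contact_force(): force on the tool from outside, world axes, zero at the start.
- ctrl.current_wrist_torque(): the same for the moment, N m.
- ctrl.current_grip_width(): opening from 0.0 (shut) to 1.0 (fully open).
- ctrl.current_grasp_force(): force on a finger pad.
Only numpy, scipy, OpenCV 4.12 (cv2) and the standard library are available. Lean on these libraries where they do the work, as an engineer would, in place of code of your own. Each camera call takes 0.05 s, during which the arm holds its last target. There are 200 camera calls.

## Working session

There is one attempt and no reset: what is moved stays moved. The work goes in short steps, each a Python script; the robot and the scene stay as the last script left them, time stands still between calls to the robot, and variables do not carry over. Pictures are saved under pics/ and viewed, at most 10 in all, crops included, and the job is handed in when it is done.

```bash
mkdir -p pics; python3 - <<'E'
from bench import ctrl
import cv2
for n in("top","side"):
    cv2.imwrite(f"pics/{n}0.png",ctrl.read_camera(n)); p=ctrl.camera_params(n); print(n,p)
print(ctrl.current_t(),ctrl.current_eef_rot())
E
```

```text
top {'fx': 567.7327313544745, 'fy': 567.7327313544745, 'cx': 308.1203132125452, 'cy': 248.01939792335438, 'D': array([-0.03934041,  0.        ,  0.        ,  0.        ,  0.        ]), 'pose': array([[ 0.01949849,  0.99561335, -0.09150879,  0.36427655],
       [-0.99978125,  0.02010885,  0.00575264,  0.2739765 ],
       [ 0.00756754,  0.09137661,  0.99578765,  1.16071735],
       [ 0.        ,  0.        ,  0.        ,  1.        ]])}
side {'fx': 447.8528527656299, 'fy': 447.8528527656299, 'cx': 319.1578614636549, 'cy': 231.88240031940407, 'D': array([0.00499157, 0.        , 0.        , 0.        , 0.        ]), 'pose': array([[-0.78787728, -0.42518217,  0.44549918,  0.85094948],
       [ 0.61570505, -0.529149  ,  0.58387381,  0.79363802],
       [-0.01251728,  0.734317  ,  0.67869128,  0.7058652 ],
       [ 0.        ,  0.        ,  0.        ,  1.        ]])}
0.1 [[-9.20362777e-01  3.91065299e-01 -5.39406498e-04]
 [ 3.91065656e-01  9.20362252e-01 -9.89425926e-04]
 [ 1.09519234e-04 -1.12157415e-03 -9.99999365e-01]]
```

View pics/top0.png

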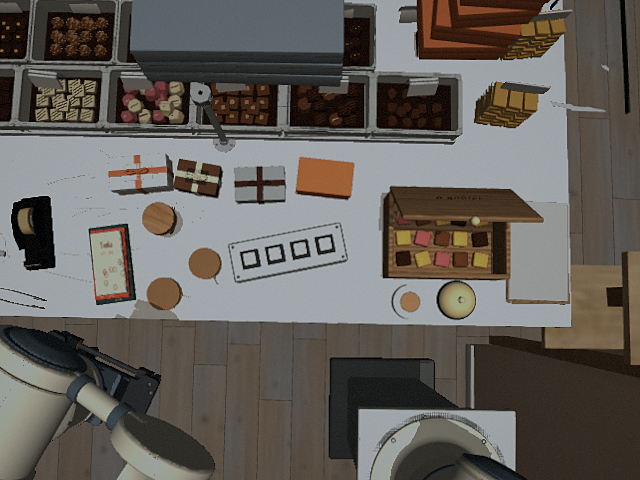

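View pics/side0.png

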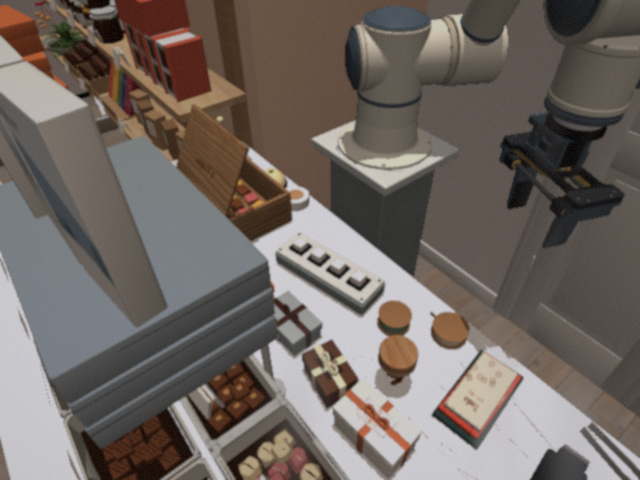

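The top view shows the box with its keys near pixels (250,258), (276,254), (300,249) and (325,243). The jar is among the three round brown lids to its left, and the bell is at (457,300). In the side view the keys are near (300,245)–(360,280), with the arm clear of them.

```bash
cat > h.py <<'E'
import numpy as np, cv2
from bench import ctrl
def ray(n,uv,z):
    p=ctrl.camera_params(n); K=np.array([[p['fx'],0,p['cx']],[0,p['fy'],p['cy']],[0,0,1]])
    a=cv2.undistortPoints(np.array(uv,float).reshape(-1,1,2),K,p['D']).reshape(-1,2)
    d=np.c_[a[:,0],-a[:,1],-np.ones(len(a))]@p['pose'][:3,:3].T; o=p['pose'][:3,3]
    return o+d*((z-o[2])/d[:,2])[:,None]
E
python3 - <<'E'
from h import *
for n,seeds in(("top",[(250,258),(276,254),(300,249),(325,243)]),("side",None)):
    im=cv2.imread(f"pics/{n}0.png"); g=cv2.cvtColor(im,cv2.COLOR_BGR2GRAY)
    x0,y0,x1,y1=(222,215,355,290) if n=="top" else (265,225,395,315)
    c=cv2.resize(g[y0:y1,x0:x1],None,fx=4,fy=4,interpolation=cv2.INTER_CUBIC)
    m=(c<90).astype(np.uint8)
    cs,h=cv2.findContours(m,cv2.RETR_CCOMP,cv2.CHAIN_APPROX_NONE)
    caps=[]
    for k,ct in enumerate(cs):
        if h[0][k][3]>=0 and cv2.contourArea(ct)>300:
            M=cv2.moments(ct); q=((M['m10']/M['m00']+.5)/4-.5+x0,(M['m01']/M['m00']+.5)/4-.5+y0)
            par=cv2.contourArea(cs[h[0][k][3]]); caps.append(q); print(n,np.round(q,1),cv2.contourArea(ct)/16,par/16)
    if caps: print(np.round(ray(n,caps,.062),4))
    cv2.imwrite(f"pics/{n}c.png",cv2.resize(im[y0:y1,x0:x1],None,fx=5,fy=5,interpolation=cv2.INTER_CUBIC))
a,b=cv2.imread("pics/topc.png"),cv2.imread("pics/sidec.png")
w=max(a.shape[1],b.shape[1]); f=lambda i:cv2.copyMakeBorder(i,0,0,0,w-i.shape[1],cv2.BORDER_CONSTANT)
cv2.imwrite("pics/c.png",cv2.resize(np.vstack([f(a),f(b)]),None,fx=.7,fy=.7))
# box corners of the aluminium plate
print(ray("top",[(200,95),(225,145),(390,190),(540,220),(205,262)],.08).round(3))
E
```

```text
top [249.2 258.2] 157.5 316.03125
top [274.4 253.2] 158.8125 313.125
top [299.7 248.3] 157.65625 312.125
top [324.8 243.4] 156.96875 310.96875
[[0.4431 0.3815 0.062 ]
 [0.4538 0.3328 0.062 ]
 [0.4644 0.2841 0.062 ]
 [0.4748 0.2354 0.062 ]]
[[ 0.761  0.486  0.08 ]
 [ 0.662  0.433  0.08 ]
 [ 0.579  0.112  0.08 ]
 [ 0.527 -0.181  0.08 ]
 [ 0.433  0.464  0.08 ]]
```

View pics/c.png

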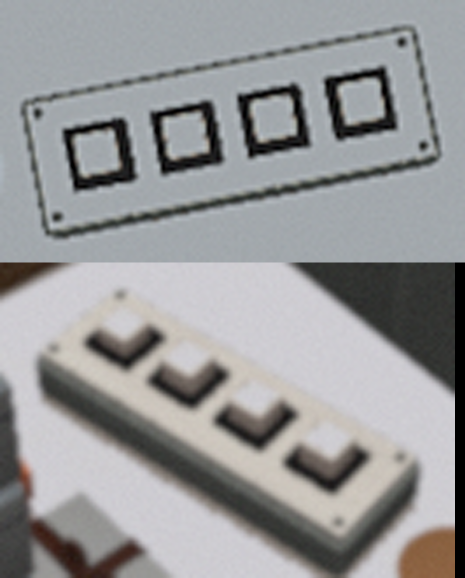

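The crops show all four caps cleanly; the top-view detections are spaced 49.9 mm apart with the row turned 12.2°, so I'll use them. Next is the first tap.

```bash
cat >> h.py <<'E'
K=np.array([[.4431,.3815],[.4538,.3328],[.4644,.2841],[.4748,.2354]])
yv=np.r_[K[0]-K[3],0]; yv/=np.linalg.norm(yv); xv=np.array([yv[1],-yv[0],0]); zd=np.array([0,0,-1.])
def R(s): return np.c_[np.cross(s*xv,zd),s*xv,zd]
def tap(i):
    ctrl.move_l([*K[i],.075],vel=.1)
    ctrl.sleep(.2)
    f0=ctrl.current_contact_force()
    hit=ctrl.move_l([*K[i],.0575],vel=.012,contact_N=1.6)
    z0=ctrl.current_tool_pos()[2]; ctrl.sleep(.12)
    z=ctrl.current_tool_pos()[2]; f=ctrl.current_contact_force()-f0
    ctrl.move_l([*K[i],.075],vel=.1)
    print(i,hit,z0.round(5),z.round(5),f.round(2),'t',ctrl.current_t())
E
python3 - <<'E'
from h import *
ctrl.command_gripper(0.)
c=[(s,ctrl.ik([*K[0],.12],R(s))) for s in(1,-1)]; print(c)
q=ctrl.current_q()
s=min((a for a in c if a[1] is not None),key=lambda a:np.abs(np.array(a[1])-q).max())[0]
open("s.txt","w").write(str(s))
ctrl.goto([*K[0],.12],R(s)); print(ctrl.current_t())
tap(0)
E
```

```text
[(1, array([ 3.48773548e+01,  3.11099309e+01,  8.90157811e+01, -2.54444375e-14,
        5.98742880e+01,  2.26353769e+01])), (-1, array([ 3.48773548e+01,  3.11099309e+01,  8.90157811e+01, -2.54444375e-14,
        5.98742880e+01, -1.57364623e+02]))]
2.5917
0 True 0.06047 0.06054 [1.06 0.95 1.2 ] t 4.8917
```

```bash
python3 - <<'E'
from h import *
f=[]
for _ in range(20): ctrl.sleep(.02); f.append(ctrl.current_contact_force())
print(np.mean(f,0).round(2),np.std(f,0).round(2))
ctrl.move_l([*K[0],.075]); tap(1)
E
```

```text
[-0.27  0.04 -0.06] [0.33 0.47 0.52]
1 True 0.06052 0.06056 [-0.21  0.38  2.82] t 7.8167
```

Force noise is about 0.5 N, so the first tap is ambiguous. I'll repeat taps 0 and 1 with averaging and a slightly firmer threshold.

```bash
cat >> h.py <<'E'
def mean(n=15):
    f=[]
    for _ in range(n): ctrl.sleep(.02); f.append(ctrl.current_contact_force()[2])
    return np.mean(f)
def tap(i):
    ctrl.move_l([*K[i],.072],vel=.1); f0=mean()
    hit=ctrl.move_l([*K[i],.0582],vel=.012,contact_N=2.6)
    f=mean()-f0; z=ctrl.current_tool_pos()[2]
    ctrl.move_l([*K[i],.072],vel=.1)
    print(i,hit,'z',z.round(5),'fz',f.round(2),'t',ctrl.current_t())
E
python3 - <<'E'
from h import *
for i in range(2): tap(i)
E
```

```text
0 True z 0.05939 fz 3.12 t 10.1917
1 True z 0.05941 fz 3.14 t 12.5667
```

```bash
python3 - <<'E'
from h import *
for i in (2,3): tap(i)
E
```

```text
2 True z 0.05944 fz 2.78 t 14.9417
3 True z 0.05898 fz 4.02 t 17.3583
```

Heights near 59.4 mm don't separate the two cases: a released key gives about 3 N there, and so might the latched one. I'll probe each key at a fixed 60.2 mm, where the latched one gives no force.

```bash
python3 - <<'E'
from h import *
for i in (3,2,1,0):
    ctrl.move_l([*K[i],.070],vel=.12); f0=mean(12)
    ctrl.move_l([*K[i],.0602],vel=.04,contact_N=6); f=mean(15)-f0; z=ctrl.current_tool_pos()[2]
    ctrl.move_l([*K[i],.070],vel=.1)
    print(i,z.round(5),f.round(2),ctrl.current_t())
E
```

```text
3 0.06023 -0.22 18.7
2 0.06031 2.62 20.3583
1 0.06031 2.61 22.0167
0 0.0603 2.26 23.675
```

Key 3, the rightmost, is the latched one. I'll press it right in.

```bash
python3 - <<'E'
from h import *
k=[*K[3]]
ctrl.move_l(k+[.070],vel=.15); f0=mean(12)
h=ctrl.move_l(k+[.0526],vel=.02,contact_N=30); f=mean(10)-f0
print(h,ctrl.current_tool_pos()[2].round(5),f.round(2))
ctrl.move_l(k+[.070],vel=.05); f0=mean(12)
ctrl.move_l(k+[.0604],vel=.04,contact_N=6); print('recheck',(mean(15)-f0).round(2))
ctrl.move_l(k+[.15],vel=.15); print(ctrl.current_t())
E
```

```text
False 0.05298 15.62
recheck 2.38
28.3
```

The pressed key reached 53.0 mm at 15.6 N. It now springs like the others, giving 2.4 N at 60.4 mm, so it has popped up.

```bash
python3 -c "
from bench import ctrl
print(ctrl.sign_off())"
```

```text
the job is handed in; nothing more can be done
None
```

I tapped all four keys from left to right, pressed in the latched one (the rightmost) and felt it spring back level with the others, then handed the job in at about 28 s of robot time; no verdict was returned.

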